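# Put the bushing press tools back in their tray

### The job

The bushes are pressed: clear the press tools off the grey mat and put each one in the nest of the tool tray that fits it - the long and the short stepped drift lying flat in the long and the short pocket (either way round), the plain cup standing open end up in the round well, and the flat ring lying over the post. The flanged bush and the pivot bolt with its nut belong to the bike: leave them where they are on the mat.

Things in the scene. Friction and masses are not known exactly. Their poses are not given: they have to be found in the camera images.
- long_drift_center (a point): Long stepped press drift, steel, 0.26 kg, lying on the mat, 84 mm over all: octagonal bar 24 mm across flats, 58 long, then a round step 18 thick, 16 long, and a pilot 12 thick, 10 long. The point is on its axis half-way along the whole length, 12 mm above what it lies on; the octagon spans x -42 to +16 mm and is gripped at the point across two upright flats. x axis towards the pilot, z up.
- short_drift_center (a point): Short press drift, steel, 0.12 kg, lying on the mat, 56 mm over all: octagonal bar 20 mm across flats, 40 long, then one round pilot 12 thick, 16 long. The point is on its axis half-way along the whole length, 10 mm above what it lies on; the octagon spans x -28 to +12 mm and is gripped at the point across two upright flats. x axis towards the pilot, z up.
- cup_center (a point): Receiving cup, steel, 0.29 kg, standing on the mat open end up: straight, round, 38 mm in diameter, 60 mm tall, wall 5 mm, solid floor 12 mm thick. The point is on its axis half-way up, 30 mm above its foot. z axis up.
- ring_center (a point): Support ring, steel, 0.17 kg, lying flat on the mat: 52 mm in diameter, hole 34 mm, 18 mm high. The point is in the middle of the hole half-way up, 9 mm above its foot. z axis up.
- flanged_bush_center (a point): Look-alike that stays on the mat: the bike's flanged steel bush, standing on its flange, open right through: flange 48 mm in diameter, 6 mm thick; tube 34 mm in diameter, bore 24 mm; 34 mm tall. The point is on its axis half-way up.
- pivot_bolt_center (a point): Look-alike that stays on the mat: the bike's steel pivot bolt with its nut on, lying down: 72 mm long, shank 14 mm thick, hexagon head and nut 22 mm across flats. The point is on its axis half-way along, 11 mm above the mat; x axis along the bolt, head at -x.
- nest_long_floor (a point): One of four dark grey, light-floored 110 x 90 mm inserts, two by two in one shallow tray (rim 18 mm above the bench); their places change. Nest of the long drift: the longest pocket, 102 x 42 mm, 8 mm deep; a finger notch 36 mm wide in the middle of each side wall widens it to 68 mm there. The point is the centre of its floor, 15 mm above the bench; x axis along the pocket, z up.
- nest_short_floor (a point): One of four dark grey, light-floored 110 x 90 mm inserts, two by two in one shallow tray (rim 18 mm above the bench); their places change. Nest of the short drift: a short pocket, 74 x 38 mm, 8 mm deep; a finger notch 30 mm wide in the middle of each side wall widens it to 58 mm there. The point is the centre of its floor, 15 mm above the bench; x axis along the pocket, z up.
- nest_cup_floor (a point): One of four dark grey, light-floored 110 x 90 mm inserts, two by two in one shallow tray (rim 18 mm above the bench); their places change. Nest of the cup: a round well 58 mm in diameter, 8 mm deep. The point is the centre of its floor, 15 mm above the bench; z up.
- nest_ring_floor (a point): One of four dark grey, light-floored 110 x 90 mm inserts, two by two in one shallow tray (rim 18 mm above the bench); their places change. Nest of the ring: a flat plate with a post 16 mm thick and 16 mm tall in its middle, which stands in the ring's hole when the ring is home; lips 4 mm high along its two short ends. The point is the centre of the post's foot, 15 mm above the bench; z up.

How it is judged:
At the end, for the whole second after the job is handed in: All four press tools are released, at rest and fully down in their own nests: drifts flat, within 15 mm of the pocket's centre and 0.35 rad of its length; cup upright and ring flat, within 13 mm of centre; heights within 4 mm. Flanged bush and pivot bolt never moved over 25 mm (horizontal distance between long_drift_center and nest_long_floor below 0.015 m and z of long_drift_center in the frame of nest_long_floor between 0.008 and 0.016 m and angle between the x axis of long_drift_center and the x axis of nest_long_floor, either way round below 0.35 rad and linear speed of each of long_drift, short_drift, cup, ring below 0.02 m/s and horizontal distance between short_drift_center and nest_short_floor below 0.015 m and z of short_drift_center in the frame of nest_short_floor between 0.006 and 0.014 m and angle between the x axis of short_drift_center and the x axis of nest_short_floor, either way round below 0.35 rad and horizontal distance between cup_center and nest_cup_floor below 0.013 m and z of cup_center in the frame of nest_cup_floor between 0.026 and 0.034 m and angle between each of cup_center, ring_center's own z axis and vertical below 0.1 rad and horizontal distance between ring_center and nest_ring_floor below 0.013 m and z of ring_center in the frame of nest_ring_floor between 0.005 and 0.013 m); the robot touches nothing.
It fails at once if the flanged bush is shifted by more than 25 mm or picked up (distance of flanged_bush_center from where it was at the start of the episode above 0.025 m).
It fails at once if the pivot bolt is shifted by more than 25 mm or picked up (distance of pivot_bolt_center from where it was at the start of the episode above 0.025 m).
It also fails if it takes over 96 s, if anything falls off the work surface, if the arm or the gripper's body presses on something with over 40 N, if the wrist force passes 120 N, or if a joint passes its speed limit or range.

### The arm

A 6-joint arm with a two-finger parallel gripper is mounted at the origin on the work surface. World frame = base frame: x ahead of the robot, y to its left, z up, the work surface at z = 0. Lengths are in m, angles in rad, forces in N, time in s.
With the tool pointing down it reaches from about 0.4 to 0.825 m from the base axis. Payload 7 kg.
Tool frame: the origin (TCP) lies at the very end of the fingers, on their centre line; the grasp point (between the pads) lies 19 mm behind it (grip_point_offset is the distance from the TCP to the grasp point, in m); z points along the fingers, y is the line along which they close (so a half turn about z gives the same grasp; the last joint's range is limited). The gripper opens to 88 mm and grips with 3 to 60 N. Pads are 19 mm wide; open, the fingers measure 130 mm over their backs; the gripper's body (78 mm by 193 mm) begins 47 mm behind the grasp point.
Start: joints at [-0.847, 0.359, 0.012, 0, -1.224, -0.288], TCP at [0.285, -0.612, 0.227] pointing down, gripper open.
Joint ranges: [-3.07, 3.07], [-1.43, 2.12], [-1.02, 1.25], [-3.03, 1.67], [-3.05, -0], [-3.03, 3.03]. Speed limits (rad/s): [2.39, 2.39, 3.01, 3.14, 3.14, 3.14].

### API

Orientations are given as a unit quaternion [w, x, y, z].
In Python, from plant import sense, read_camera, job_done, grip_point_offset gives the robot as it stands.
- The arm moves only by the tool carry_out, never from a script. Its arguments are lists of equal length, an entry for each row: "dp": the shift along the tool's x, y, z in m, a list of three; "rotation": the turn, a rotation vector about the tool's x, y, z in rad, a list of three; "claw": the closure, from -1 (fully open) to 1 (shut). In form: {"dp": [[dx, dy, dz], ...], "rotation": [[wx, wy, wz], ...], "claw": [claw, ...]}. A call has 1 to 10 rows; each row shifts and turns the commanded pose from where the row before left it, along the tool's axes as they then stand; what a row does not reach is not made up. A row lasts 1/12 s, in which the tool goes at most 41.7 mm and 7.16 degrees, less where a joint would pass 70% of its speed; a pose out of reach is approached as far as the arm can. A call with a gripper value outside its range is refused whole. The fingers move at their own pace and stop on an object; the grip force is fixed at half the most. Time passes only in rows, so rows that do not move let the fingers close. It gives the time, the measured TCP pose, the force, the opening and the grip force at its end, in the units of the state.
- sense(): the state, without advancing time (a new reading comes with each control period).
- read_camera(name): name is "scene" or "top" or "wrist"; returns a dict with "color" (384x512x3 uint8, red, green, blue), "depth" (384x512 float32, m along the optical axis (not along the pixel's ray), 0 where there is no reading), "vertical_fov" (degrees; the focal length in pixels is half the picture's height over the tangent of half this angle, whatever the lens; pixels are square), "cx", "cy" (the principal point, pixels), "R" (3x3) and "t" (3): a world point X has camera coordinates R X + t. Camera axes: x right, y down, z forward; pixel columns grow to the right and rows downward; lengths in m; the calibration is good to about 2 mm. A picture is of the moment at which its call begins.
- job_done(): hands the job in; it is judged then, once.
The state is a dict: "time": time; "joint_positions": joint angles; "joint_vel": joint speeds; "joint_torque": joint torques, N m; "ee_pos": TCP position; "eef_rot": TCP orientation; "ft_force": force on the tool from outside, world axes, zero at the start; "wrist_torque": the same for the moment, N m; "gripper_width": finger opening in m; "grasp_force": force on a finger pad.
Only numpy, scipy, OpenCV 4.12 (cv2) and the standard library are available. Lean on these libraries where they do the work, as an engineer would, in place of code of your own. Each camera call takes 0.05 s, during which the arm holds its last target. There are 200 camera calls.

## Working session

There is one attempt and no reset: what is moved stays moved. The work goes in short steps, Python scripts to look and compute and a tool call to move; the robot and the scene stay as the last step left them, time stands still between calls to the robot, and variables do not carry over. Pictures are saved under pics/ and viewed, at most 14 in all, crops included, and the job is handed in when it is done.

Besides the shell and the picture viewer there is one more tool, called after "Request:" by a JSON object that holds its "method" and its "body". carry_out: Moves the arm, as the interface text tells. Its arguments: {"type":"object","properties":{"dp":{"type":"array","items":{"type":"array","items":{"type":"number"}}},"rotation":{"type":"array","items":{"type":"array","items":{"type":"number"}}},"claw":{"type":"array","items":{"type":"number"}}},"required":["dp","rotation","claw"]}

```bash
mkdir -p pics
cat > h.py <<'E'
import numpy as np, cv2
from plant import sense, read_camera
def snap(n,f):
    c=read_camera(n); cv2.imwrite('pics/'+f,c['color'][:,:,::-1]); np.savez('/tmp/'+n+'.npz',**c); return c
def cloud(c):
    h,w=c['depth'].shape; f=h/2/np.tan(np.radians(c['vertical_fov'])/2)
    v,u=np.mgrid[:h,:w]; d=c['depth']
    P=np.stack([(u-c['cx'])/f*d,(v-c['cy'])/f*d,d],-1)
    W=(P-c['t'])@c['R']; W[d<=0]=np.nan; return W
E
python3 - <<'E'
from h import *
c=snap('top','top1.png'); W=cloud(c); s=sense(); print(s)
for v in range(0,384,48):print([tuple(np.round(W[v,u],3)) for u in range(0,512,100)])
H=W[:,:,2]; m=np.clip(H/0.07,0,1); cv2.imwrite('pics/top1h.png',np.nan_to_num(m*255).astype('uint8'))
E
```

```text
{'time': 0.05, 'joint_positions': array([-8.46890621e-01,  3.59400622e-01,  1.10681214e-02, -3.71784879e-04,
       -1.22412724e+00, -2.88140343e-01]), 'joint_vel': array([-6.25411261e-04, -4.93866776e-04,  2.24917033e-04, -3.16365265e-05,
       -2.81310969e-04, -3.86550497e-04]), 'joint_torque': array([-1.79760937e-03, -5.84673572e+01,  2.94059014e+01,  7.02625528e+00,
        1.02505376e-02, -1.68829575e-05]), 'ee_pos': array([ 0.2847143 , -0.61146459,  0.22561396]), 'eef_rot': array([-2.50252544e-04, -2.16100962e-01,  9.76370653e-01,  8.12192419e-04]), 'ft_force': array([-0.43400947,  0.67948089, -0.18999395]), 'wrist_torque': array([ 0.00713556, -0.01868866,  0.02524596]), 'grasp_force': 0.0, 'gripper_width': 0.08746918397523513}
[(np.float64(1.395), np.float64(1.058), np.float64(-0.757)), (np.float64(1.393), np.float64(0.668), np.float64(-0.75)), (np.float64(1.397), np.float64(0.288), np.float64(-0.754)), (np.float64(0.941), np.float64(-0.052), np.float64(0.047)), (np.float64(1.402), np.float64(-0.462), np.float64(-0.757)), (np.float64(1.399), np.float64(-0.825), np.float64(-0.
[... 1803 characters left out ...]
(0.353), np.float64(0.535), np.float64(0.001)), (np.float64(0.357), np.float64(0.334), np.float64(0.001)), (np.float64(0.362), np.float64(0.136), np.float64(-0.0)), (np.float64(0.366), np.float64(-0.061), np.float64(-0.0)), (np.float64(0.371), np.float64(-0.254), np.float64(0.001)), (np.float64(0.375), np.float64(-0.446), np.float64(0.001))]
[(np.float64(0.26), np.float64(0.528), np.float64(-0.002)), (np.float64(0.265), np.float64(0.329), np.float64(-0.002)), (np.float64(0.27), np.float64(0.132), np.float64(-0.0)), (np.float64(0.275), np.float64(-0.061), np.float64(0.001)), (np.float64(0.28), np.float64(-0.254), np.float64(-0.002)), (np.float64(0.285), np.float64(-0.441), np.float64(0.003))]
```

View pics/top1.png

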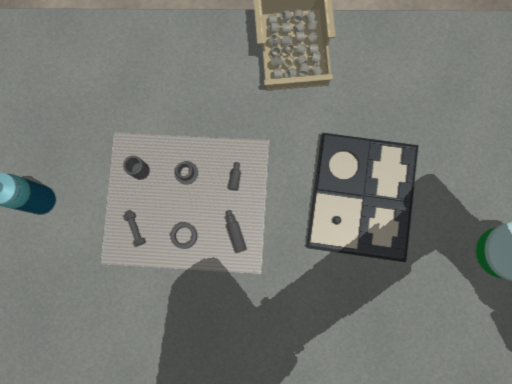

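The mat is at left with the cup (136,167), flanged bush (186,172), short drift (235,176), bolt (135,228), ring (183,235) and long drift (235,232). In the tray are the cup well (343,166), long pocket (389,171), ring post (337,220) and short pocket (383,226).

```bash
cat > m.py <<'E'
from h import *
c=dict(np.load('/tmp/top.npz')); c['vertical_fov']=float(c['vertical_fov'])
g=c['color'].astype(int).max(2); R=c['R'];t=c['t'];f=192/np.tan(np.radians(c['vertical_fov'])/2)
def ray(u,v,z):
    d=R.T@np.array([(u-c['cx'])/f,(v-c['cy'])/f,1]); o=-R.T@t; return o+d*(z-o[2])/d[2]
W=cloud(c)
print('cam',-R.T@t,f)
for n,(u,v),r,z,th in [('cup',(136,167),20,.06,0),('bush',(186,172),18,0.006,0),('short',(235,176),20,.010,0),('bolt',(135,228),24,.011,0),('ring',(183,235),20,.018,0),('long',(235,232),26,.012,0)]:
    sub=np.zeros(g.shape,bool); sub[v-r:v+r,u-r:u+r]=1
    if n=='cup': m=sub&(W[:,:,2]>.045)
    else: m=sub&(g<95)
    k,l,st,ce=cv2.connectedComponentsWithStats(m.astype('uint8')); i=1+np.argmax(st[1:,4]); m=l==i
    cn=max(cv2.findContours(m.astype('uint8'),0,1)[0],key=cv2.contourArea)
    pts=np.array([ray(a,b,z)[:2] for a,b in cn[:,0]]).astype('float32')
    rc=cv2.minAreaRect(pts); ec=cv2.minEnclosingCircle(pts)
    print(n,st[i],'rect',np.round(rc[0],4),np.round(rc[1],4),round(rc[2],1),'circ',np.round(ec[0],4),round(ec[1],4),'zmax',np.nanpercentile(W[m][:,2],95))
g2=c['color'].astype(int).min(2)
for n,(u,v),r in [('Ncup',(343,166),24),('Nlong',(389,171),30),('Nring',(337,220),30),('Nshort',(383,226),28)]:
    sub=np.zeros(g.shape,bool); sub[v-r:v+r,u-r:u+r]=1
    m=sub&(g2>110)&(c['color'][:,:,0].astype(int)>c['color'][:,:,2]+8)
    k,l=cv2.connectedComponents(m.astype('uint8')); 
    lab=l[v,u+8]; m=l==lab
    cn=max(cv2.findContours(m.astype('uint8'),0,1)[0],key=cv2.contourArea)
    pts=np.array([ray(a,b,.015)[:2] for a,b in cn[:,0]]).astype('float32')
    rc=cv2.minAreaRect(pts); print(n,lab,m.sum(),np.round(rc[0],4),np.round(rc[1],4),round(rc[2],1))
E
python3 m.py; python3 -c "
import cv2
i=cv2.imread('pics/top1.png')[125:280,95:425]
cv2.imwrite('pics/t2.png',cv2.resize(i,None,fx=2.4,fy=2.4,interpolation=2))"
```

```text
cam [ 0.40800659 -0.00968159  0.97991727] 492.4692911049458
cup [123 155  22  22 238] rect [0.5926 0.2641] [0.0421 0.0364] 47.3 circ [0.5929 0.2639] 0.0219 zmax 0.0661852827771759
bush [175 161  23  22 288] rect [0.5928 0.1733] [0.0429 0.0433] 58.5 circ [0.5918 0.1724] 0.0231 zmax 0.04022625996422678
short [228 162  13  28 239] rect [0.5855 0.0733] [0.0205 0.056 ] 82.9 circ [0.5856 0.0749] 0.0282 zmax 0.026457787059557595
bolt [124 210  22  36 291] rect [0.4776 0.2708] [0.0726 0.023 ] 24.3 circ [0.4783 0.2694] 0.0364 zmax 0.02828989314757182
ring [170 222  27  26 239] rect [0.4642 0.169 ] [0.0507 0.0478] 65.1 circ [0.464  0.1698] 0.0264 zmax 0.025093124797274508
long [225 210  21  43 455] rect [0.475  0.0718] [0.0838 0.0237] 20.0 circ [0.475  0.0713] 0.0423 zmax 0.030547132476755747
Ncup 1 628 [ 0.6097 -0.1426] [0.0527 0.0556] 0.8
Nlong 1 1267 [ 0.5987 -0.2332] [0.0668 0.1008] 83.3
Nring 1 2184 [ 0.4995 -0.1291] [0.0906 0.0987] 83.0
Nshort 0 196038 [0.5682 0.0461] [0.7814 1.0716] 0.3
```

View pics/t2.png

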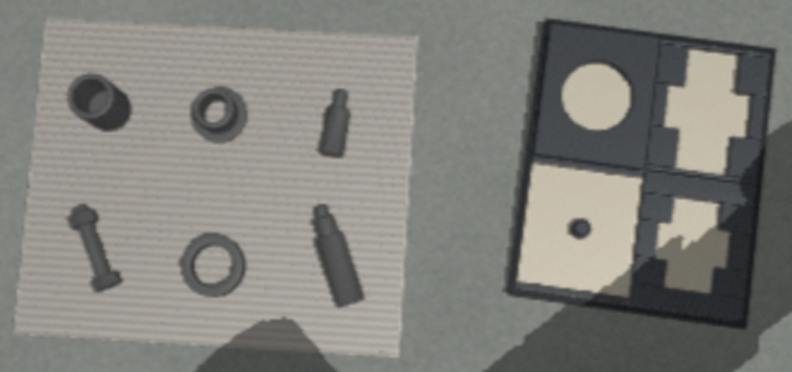

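The zoomed picture confirms all identities. The tray is turned about -7°, the long drift's axis is at 20° and the short drift's at -7°.

First I turn the tool to closing yaw 83°, which suits everything but the long drift.

Request:
{"method": "carry_out", "body": {"dp": [[0,0,0],[0,0,0],[0,0,0],[0,0,0],[0,0,0],[0,0,0]], "rotation": [[0,0,0.11],[0,0,0.11],[0,0,0.11],[0,0,0.11],[0,0,0.118],[0,0,0]], "claw": [-1,-1,-1,-1,-1,-1]}}

```text
time: 0.55
ee_pos: [0.2847, -0.6116, 0.2258]
eef_rot: [-0.0, 0.064, 0.998, 0.001]
ft_force: [0.6, 0.4, -0.0]
gripper_width: 0.0878
grasp_force: 0.0
```

```bash
cat > go.py <<'E'
import sys; from h import *
from scipy.spatial.transform import Rotation as Ro
def go(x,y,z=None):
    s=sense(); q=s['eef_rot']; M=Ro.from_quat([q[1],q[2],q[3],q[0]]).as_matrix()
    p=s['ee_pos']; z=p[2] if z is None else z
    print('t',round(s['time'],2),'p',np.round(p,4),'phi',round(np.degrees(np.arctan2(M[1,1],M[0,1]))%180,1),'tilt',np.round(M[:2,2],4),'w',round(s['gripper_width'],4),'F',np.round(s['ft_force'],1),'dp',np.round(M.T@(np.array([x,y,z])-p),4))
if __name__=='__main__': go(*map(float,sys.argv[1:]))
E
python3 go.py 0.585 0.073 0.2
python3 - <<'E'
import numpy as np; from h import *
c=dict(np.load('/tmp/top.npz')); W=cloud(c)
for n,u,v,r in [('mat',210,205,12),('mat2',160,200,8),('bench',295,200,10),('cupfloor',343,166,8),('longfloor',389,171,8),('ringfloor',325,235,6),('shortfl',383,222,6),('top of cup insert',328,190,4),]:
    print(n,np.round(np.nanmedian(W[v-r:v+r,u-r:u+r].reshape(-1,3),0),4))
E
```

```text
t 0.55 p [ 0.2847 -0.6116  0.2258] phi 82.7 tilt [-0.0006  0.0011] w 0.0878 F [ 0.6  0.4 -0. ] dp [-0.2106  0.7172  0.0264]
mat [0.5269 0.1221 0.0046]
mat2 [0.5353 0.2235 0.0048]
bench [ 5.411e-01 -4.720e-02  4.000e-04]
cupfloor [ 0.6084 -0.1414  0.0159]
longfloor [ 0.5993 -0.232   0.0152]
ringfloor [ 0.4708 -0.1064  0.0153]
shortfl [ 0.4991 -0.2191  0.0154]
top of cup insert [ 0.5587 -0.1114  0.0218]
```

Request:
{"method": "carry_out", "body": {"dp": [[0,0,-0.04],[0,0.01,-0.04],[0,0.03,-0.02],[0,0.04,0],[0,0.04,0],[0,0.04,0],[0,0.04,0],[0,0.04,0],[0,0.04,0],[0,0.04,0]], "rotation": [[0,0,0],[0,0,0],[0,0,0],[0,0,0],[0,0,0],[0,0,0],[0,0,0],[0,0,0],[0,0,0],[0,0,0]], "claw": [-1,-1,-1,-1,-1,-1,-1,-1,-1,-1]}}

```text
time: 1.38
ee_pos: [0.3234, -0.2925, 0.3263]
eef_rot: [-0.0, 0.059, 0.998, 0.0]
ft_force: [1.2, 0.2, 0.8]
gripper_width: 0.0874
grasp_force: 0.0
```

Request:
{"method": "carry_out", "body": {"dp": [[-0.02,0.035,0],[-0.02,0.035,0],[-0.02,0.035,0],[-0.02,0.035,0],[-0.02,0.035,0],[-0.02,0.035,0],[-0.02,0.035,0.015],[-0.02,0.035,0.03],[-0.02,0.035,0.04],[-0.02,0.035,0.04]], "rotation": [[0,0,0],[0,0,0],[0,0,0],[0,0,0],[0,0,0],[0,0,0],[0,0,0],[0,0,0],[0,0,0],[0,0,0]], "claw": [-1,-1,-1,-1,-1,-1,-1,-1,-1,-1]}}

```text
time: 2.22
ee_pos: [0.5481, 0.0068, 0.2275]
eef_rot: [0.0, 0.058, 0.998, 0.0]
ft_force: [0.4, -0.1, 0.4]
gripper_width: 0.088
grasp_force: 0.0
```

```bash
python3 go.py 0.585 0.073 0.17; python3 -c "
from h import *
c=snap('wrist','w1.png');print(c['vertical_fov'],-c['R'].T@c['t'])"
```

```text
t 2.22 p [0.5481 0.0068 0.2275] phi 83.3 tilt [0.001  0.0005] w 0.088 F [ 0.4 -0.1  0.4] dp [-0.0288  0.07    0.0576]
66.77660999338481 [0.46957792 0.01581546 0.38550425]
```

View pics/w1.png

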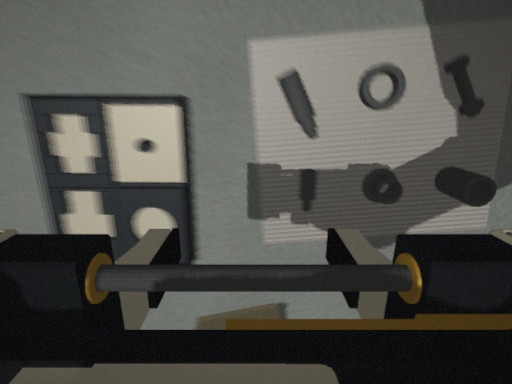

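Request:
{"method": "carry_out", "body": {"dp": [[-0.01,0.025,0.02],[-0.01,0.025,0.02],[-0.009,0.02,0.018],[0,0,0],[0,0,0]], "rotation": [[0,0,0],[0,0,0],[0,0,0],[0,0,0],[0,0,0]], "claw": [-1,-1,-1,-1,-1]}}

```text
time: 2.68
ee_pos: [0.5841, 0.0714, 0.1685]
eef_rot: [-0.002, 0.059, 0.998, -0.001]
ft_force: [0.0, -0.8, 0.8]
gripper_width: 0.0875
grasp_force: 0.0
```

```bash
python3 go.py 0.585 0.073 0.012; python3 -c "
from h import *
c=snap('wrist','w2.png');print(-c['R'].T@c['t'])
W=cloud(c)
f=192/np.tan(np.radians(c['vertical_fov'])/2)
for P in [(.475,.0716,.016),(.585,.073,.014),(.464,.1695,.022),(.593,.264,.064),(.592,.173,.038),(.61,-.1426,.015),(.4985,-.129,.031),(.5987,-.2332,.015),(.4875,-.2198,.015)]:
  k=c['R']@np.array(P)+c['t'];print(P,np.round([k[0]/k[2]*f+c['cx'],k[1]/k[2]*f+c['cy']],1))
"
```

```text
t 2.68 p [0.5841 0.0714 0.1685] phi 83.3 tilt [-0.0035 -0.0016] w 0.0875 F [ 0.  -0.8  0.8] dp [-0.0012  0.002   0.1565]
[0.50626735 0.08084326 0.32690187]
(0.475, 0.0716, 0.016) [241.1  74.1]
(0.585, 0.073, 0.014) [255.1 180.3]
(0.464, 0.1695, 0.022) [341.6  48.2]
(0.593, 0.264, 0.064) [461.1 178.9]
(0.592, 0.173, 0.038) [353.1 181.8]
(0.61, -0.1426, 0.015) [ 72.1 222.2]
(0.4985, -0.129, 0.031) [ 42.8 123.1]
(0.5987, -0.2332, 0.015) [ -6.9 221.5]
(0.4875, -0.2198, 0.015) [-34.1 121.8]
```

View pics/w2.png

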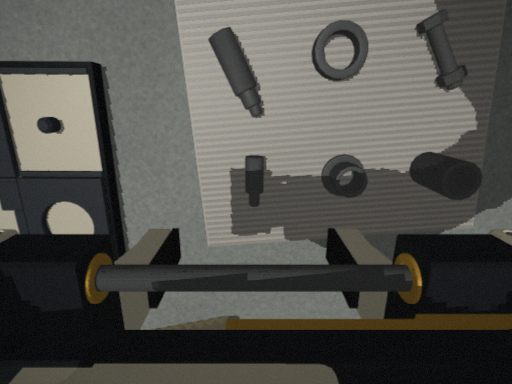

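Predictions match the wrist view within about 2 px: short drift (254,180), long (239,72), ring (340,50), cup rim (461,180). Next I pick the short drift.

Request:
{"method": "carry_out", "body": {"dp": [[-0.001,0.002,0.03],[0,0,0.03],[0,0,0.03],[0,0,0.03],[0,0,0.02],[0,0,0.012],[0,0,0.005],[0,0,0],[0,0,0]], "rotation": [[0,0,0],[0,0,0],[0,0,0],[0,0,0],[0,0,0],[0,0,0],[0,0,0],[0,0,0],[0,0,0]], "claw": [-0.2,-0.2,-0.2,-0.2,-0.2,-0.2,-0.2,-0.2,-0.2]}}

```text
time: 3.48
ee_pos: [0.5866, 0.0726, 0.0147]
eef_rot: [0.001, 0.061, 0.998, 0.0]
ft_force: [0.3, 0.5, 0.4]
gripper_width: 0.0528
grasp_force: 0.0
```

```bash
python3 go.py 0.585 0.073 0.0115
```

```text
t 3.48 p [0.5866 0.0726 0.0147] phi 83.0 tilt [0.0015 0.0005] w 0.0528 F [0.3 0.5 0.4] dp [0.0017 0.0002 0.0032]
```

Request:
{"method": "carry_out", "body": {"dp": [[0.001,0,0.0035],[0,0,0],[0,0,0],[0,0,0],[0,0,0],[0,0,0],[0,0,0],[0,0,0],[0,0,0]], "rotation": [[0,0,0],[0,0,0],[0,0,0],[0,0,0],[0,0,0],[0,0,0],[0,0,0],[0,0,0],[0,0,0]], "claw": [-0.2,1,1,1,1,1,1,1,1]}}

```text
time: 4.23
ee_pos: [0.585, 0.073, 0.0101]
eef_rot: [0.0, 0.061, 0.998, 0.0]
ft_force: [-0.7, 0.3, 1.3]
gripper_width: 0.0197
grasp_force: 30.0
```

```bash
python3 go.py 0.488 -0.220 0.0115
```

```text
t 4.23 p [0.585  0.073  0.0101] phi 83.0 tilt [0.0002 0.    ] w 0.0197 F [-0.7  0.3  1.3] dp [ 0.0606 -0.3026 -0.0014]
```

Request:
{"method": "carry_out", "body": {"dp": [[0,0,-0.02],[0,0,-0.04],[0,0,-0.04],[0.006,-0.03,0],[0.006,-0.03,0],[0.006,-0.03,0],[0.006,-0.03,0],[0.006,-0.03,0],[0.006,-0.03,0],[0.006,-0.03,0]], "rotation": [[0,0,0],[0,0,0],[0,0,0],[0,0,0],[0,0,0],[0,0,0],[0,0,0],[0,0,0],[0,0,0],[0,0,0]], "claw": [1,1,1,1,1,1,1,1,1,1]}}

```text
time: 5.07
ee_pos: [0.5167, -0.1316, 0.1098]
eef_rot: [-0.0, 0.061, 0.998, 0.0]
ft_force: [-0.7, -0.2, -1.3]
gripper_width: 0.0194
grasp_force: 30.0
```

Request:
{"method": "carry_out", "body": {"dp": [[0.006,-0.03,0],[0.006,-0.03,0],[0.006,-0.03,0],[0,0,0],[0,0,0]], "rotation": [[0,0,0],[0,0,0],[0,0,0],[0,0,0],[0,0,0]], "claw": [1,1,1,1,1]}}

```text
time: 5.48
ee_pos: [0.4879, -0.2188, 0.1096]
eef_rot: [-0.0, 0.063, 0.998, 0.0]
ft_force: [0.7, 1.0, -0.8]
gripper_width: 0.0197
grasp_force: 30.0
```

```bash
python3 go.py 0.488 -0.220 0.023; python3 -c "
from h import *
c=snap('wrist','w3.png')
f=192/np.tan(np.radians(c['vertical_fov'])/2)
for P in [(.61,-.1426,.015),(.4985,-.129,.031),(.5987,-.2332,.015),(.4875,-.2198,.015)]:
  k=c['R']@np.array(P)+c['t'];print(P,np.round([k[0]/k[2]*f+c['cx'],k[1]/k[2]*f+c['cy']],1))
"
```

```text
t 5.48 p [ 0.4879 -0.2188  0.1096] phi 82.8 tilt [-0.0007  0.0002] w 0.0197 F [ 0.7  1.  -0.8] dp [-0.0003 -0.0012  0.0866]
(0.61, -0.1426, 0.015) [342.2 300.2]
(0.4985, -0.129, 0.031) [359.  200.5]
(0.5987, -0.2332, 0.015) [252.6 300.1]
(0.4875, -0.2198, 0.015) [252.1 195.2]
```

View pics/w3.png

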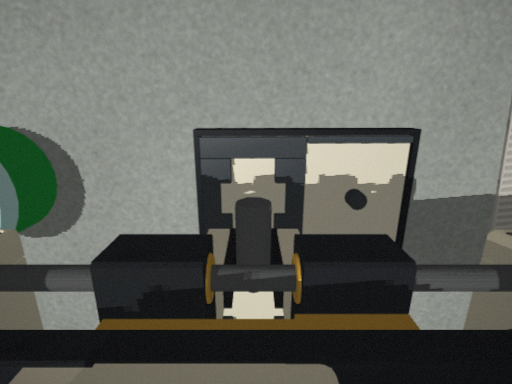

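Drift is held over the short pocket (notches centred about (253,197), as predicted). Lowering it.

Request:
{"method": "carry_out", "body": {"dp": [[0,-0.001,0.02],[0,0,0.03],[0,0,0.02],[0,0,0.01],[0,0,0.004],[0,0,0],[0,0,0]], "rotation": [[0,0,0],[0,0,0],[0,0,0],[0,0,0],[0,0,0],[0,0,0],[0,0,0]], "claw": [1,1,1,1,1,1,1]}}

```text
time: 6.12
ee_pos: [0.4896, -0.2182, 0.0267]
eef_rot: [0.0, 0.061, 0.998, -0.0]
ft_force: [-0.6, 0.4, -0.8]
gripper_width: 0.0196
grasp_force: 30.0
```

```bash
python3 go.py 0.488 -0.220 0.024
```

```text
t 6.12 p [ 0.4896 -0.2182  0.0267] phi 83.1 tilt [ 0.0009 -0.0003] w 0.0196 F [-0.6  0.4 -0.8] dp [ 0.0014 -0.0019  0.0027]
```

Request:
{"method": "carry_out", "body": {"dp": [[0.001,-0.001,0.0025],[0,0,0],[0,0,0],[0,0,0],[0,0,0],[0,0,0],[0,0,-0.02],[0,0,-0.04],[0,0,-0.04],[0,0,-0.02]], "rotation": [[0,0,0],[0,0,0],[0,0,0],[0,0,0],[0,0,0],[0,0,0],[0,0,0],[0,0,0],[0,0,0],[0,0,0]], "claw": [1,1,0,0,0,0,0,0,0,0]}}

```text
time: 6.95
ee_pos: [0.4893, -0.22, 0.1481]
eef_rot: [0.002, 0.061, 0.998, -0.001]
ft_force: [1.3, -0.5, 0.2]
gripper_width: 0.044
grasp_force: 0.0
```

```bash
python3 go.py 0.475 0.0714 0.15; python3 -c "
from h import *
snap('wrist','w4.png')"
```

```text
t 6.95 p [ 0.4893 -0.22    0.1481] phi 83.0 tilt [ 0.0048 -0.0015] w 0.044 F [ 1.3 -0.5  0.2] dp [ 0.0495  0.2875 -0.0024]
```

View pics/w4.png

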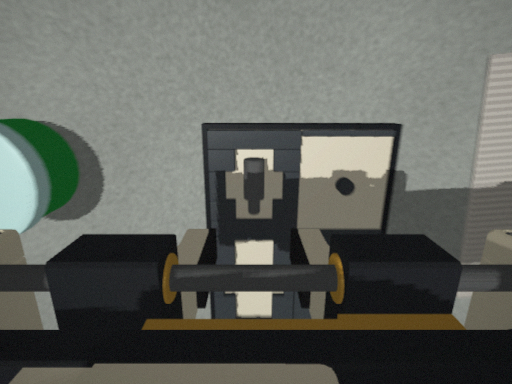

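Short drift lies in its pocket, centred (254,186). Next, the long drift.

Request:
{"method": "carry_out", "body": {"dp": [[0.006,0.036,0],[0.006,0.036,0],[0.006,0.036,0],[0.006,0.036,0],[0.006,0.036,0],[0.006,0.036,0],[0.006,0.036,0],[0.0075,0.0355,0],[0,0,0],[0,0,0]], "rotation": [[0,0,0],[0,0,0],[0,0,0],[0,0,0],[0,0,0],[0,0,-0.095],[0,0,-0.095],[0,0,-0.095],[0,0,-0.095],[0,0,-0.091]], "claw": [-0.3,-0.3,-0.3,-0.3,-0.3,-0.3,-0.3,-0.3,-0.3,-0.3]}}

```text
time: 7.83
ee_pos: [0.4628, 0.0726, 0.1436]
eef_rot: [0.0, -0.178, 0.984, 0.0]
ft_force: [0.4, 0.3, -0.7]
gripper_width: 0.057
grasp_force: 0.0
```

Request:
{"method": "carry_out", "body": {"dp": [[0,0,0],[0,0,0]], "rotation": [[0,0,0],[0,0,0]], "claw": [-0.3,-0.3]}}

```text
time: 8.0
ee_pos: [0.4632, 0.0705, 0.1435]
eef_rot: [0.0, -0.172, 0.985, 0.0]
ft_force: [0.2, 0.4, 0.2]
gripper_width: 0.0571
grasp_force: 0.0
```

```bash
python3 go.py 0.475 0.0714 0.0125; python3 -c "
from h import *
c=snap('wrist','w5.png')
f=192/np.tan(np.radians(c['vertical_fov'])/2)
for d in (-.042,0,.042):
  P=(.475+d*.94,.0714+d*.342,.016)
  k=c['R']@np.array(P)+c['t'];print(P,np.round([k[0]/k[2]*f+c['cx'],k[1]/k[2]*f+c['cy']],1))
"
```

```text
t 8.0 p [0.4632 0.0705 0.1435] phi 109.8 tilt [-0.      0.0001] w 0.0571 F [0.2 0.4 0.2] dp [-0.0114 -0.0032  0.131 ]
(0.43551999999999996, 0.057036, 0.016) [249.9 156.1]
(0.475, 0.0714, 0.016) [250.1 196.7]
(0.5144799999999999, 0.085764, 0.016) [250.2 234.1]
```

View pics/w5.png

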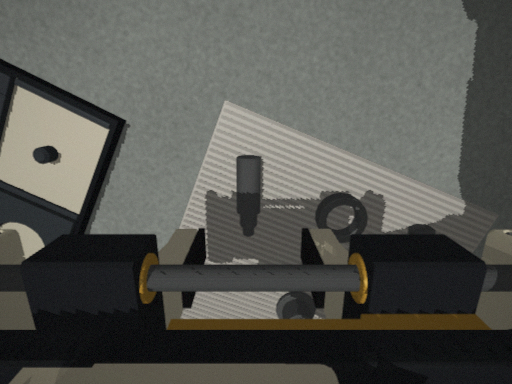

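Drift seen from (249,155) to (249,235), matching the prediction. Descending.

Request:
{"method": "carry_out", "body": {"dp": [[-0.011,-0.003,0.02],[0,0,0.03],[0,0,0.03],[0,0,0.03],[0,0,0.012],[0,0,0.005],[0,0,0],[0,0,0]], "rotation": [[0,0,0],[0,0,0],[0,0,0],[0,0,0],[0,0,0],[0,0,0],[0,0,0],[0,0,0]], "claw": [-0.3,-0.3,-0.3,-0.3,-0.3,-0.3,-0.3,-0.3]}}

```text
time: 8.72
ee_pos: [0.4752, 0.0712, 0.017]
eef_rot: [0.0, -0.173, 0.985, -0.0]
ft_force: [0.6, -0.3, 0.5]
gripper_width: 0.0573
grasp_force: 0.0
```

```bash
python3 go.py 0.475 0.0714 0.0125
```

```text
t 8.72 p [0.4752 0.0712 0.017 ] phi 109.9 tilt [0.0005 0.    ] w 0.0573 F [ 0.6 -0.3  0.5] dp [0.0001 0.0002 0.0045]
```

Request:
{"method": "carry_out", "body": {"dp": [[0,0,0.004],[0,0,0],[0,0,0],[0,0,0],[0,0,0],[0,0,0],[0,0,0],[0,0,0],[0,0,0]], "rotation": [[0,0,0],[0,0,0],[0,0,0],[0,0,0],[0,0,0],[0,0,0],[0,0,0],[0,0,0],[0,0,0]], "claw": [-0.3,1,1,1,1,1,1,1,1]}}

```text
time: 9.47
ee_pos: [0.4748, 0.0714, 0.0127]
eef_rot: [0.0, -0.174, 0.985, -0.0]
ft_force: [0.0, -0.4, 4.7]
gripper_width: 0.0238
grasp_force: 30.0
```

Request:
{"method": "carry_out", "body": {"dp": [[0,0,-0.02],[0,0,-0.04],[0,0,-0.04],[0,0,-0.02],[0,0,0],[0,0,0],[0,0,0],[0,0,0],[0,0,0]], "rotation": [[0,0,0],[0,0,0],[0,0,0],[0,0,0.094],[0,0,0.094],[0,0,0.094],[0,0,0.094],[0,0,0.094],[0,0,0]], "claw": [1,1,1,1,1,1,1,1,1]}}

```text
time: 10.22
ee_pos: [0.4741, 0.0713, 0.132]
eef_rot: [-0.0, 0.063, 0.998, -0.0]
ft_force: [0.5, -0.2, -2.4]
gripper_width: 0.0236
grasp_force: 30.0
```

```bash
python3 go.py 0.599 -0.2335 0.13
```

```text
t 10.22 p [0.4741 0.0713 0.132 ] phi 82.8 tilt [-0.001 -0.   ] w 0.0236 F [ 0.5 -0.2 -2.4] dp [-0.1622 -0.2867  0.0019]
```

Request:
{"method": "carry_out", "body": {"dp": [[-0.018,-0.032,0],[-0.018,-0.032,0],[-0.018,-0.032,0],[-0.018,-0.032,0],[-0.018,-0.032,0],[-0.018,-0.032,0],[-0.018,-0.032,0],[-0.018,-0.032,0],[-0.018,-0.031,0],[0,0,0]], "rotation": [[0,0,0],[0,0,0],[0,0,0],[0,0,0],[0,0,0],[0,0,0],[0,0,0],[0,0,0],[0,0,0],[0,0,0]], "claw": [1,1,1,1,1,1,1,1,1,1]}}

```text
time: 11.05
ee_pos: [0.6021, -0.2382, 0.131]
eef_rot: [-0.0, 0.06, 0.998, -0.001]
ft_force: [1.8, 1.4, -1.2]
gripper_width: 0.0235
grasp_force: 30.0
```

Request:
{"method": "carry_out", "body": {"dp": [[0,0,0],[0,0,0],[0,0,0.02]], "rotation": [[0,0,0],[0,0,0],[0,0,0]], "claw": [1,1,1]}}

```text
time: 11.3
ee_pos: [0.6028, -0.233, 0.1158]
eef_rot: [0.003, 0.059, 0.998, -0.001]
ft_force: [1.5, 0.4, -1.4]
gripper_width: 0.0235
grasp_force: 30.0
```

```bash
python3 go.py 0.599 -0.2335 0.0245
```

```text
t 11.3 p [ 0.6028 -0.233   0.1158] phi 83.2 tilt [ 0.0056 -0.0014] w 0.0235 F [ 1.5  0.4 -1.4] dp [ 0.0042 -0.0009  0.0913]
```

Request:
{"method": "carry_out", "body": {"dp": [[0.003,-0.001,0.03],[0,0,0.03],[0,0,0.02],[0,0,0.007],[0,0,0],[0,0,0],[0,0,0]], "rotation": [[0,0,0],[0,0,0],[0,0,0],[0,0,0],[0,0,0],[0,0,0],[0,0,0]], "claw": [1,1,1,1,1,1,1]}}

```text
time: 11.88
ee_pos: [0.5983, -0.2331, 0.0264]
eef_rot: [0.001, 0.06, 0.998, -0.0]
ft_force: [-0.0, -0.6, -2.9]
gripper_width: 0.0234
grasp_force: 30.0
```

```bash
python3 go.py 0.599 -0.2335 0.0245
```

```text
t 11.88 p [ 0.5983 -0.2331  0.0264] phi 83.2 tilt [ 0.0014 -0.0002] w 0.0234 F [-0.  -0.6 -2.9] dp [-0.0007 -0.0004  0.0019]
```

Lower 2 mm, release, rise; then head back to the ring.

Request:
{"method": "carry_out", "body": {"dp": [[0,0,0.002],[0,0,0],[0,0,0],[0,0,0],[0,0,0],[0,0,0],[0,0,-0.02],[0,0,-0.04],[0,0,-0.04],[0,0,-0.02]], "rotation": [[0,0,0],[0,0,0],[0,0,0],[0,0,0],[0,0,0],[0,0,0],[0,0,0],[0,0,0],[0,0,0],[0,0,0]], "claw": [1,1,0,0,0,0,0,0,0,0]}}

```text
time: 12.72
ee_pos: [0.5995, -0.2345, 0.1487]
eef_rot: [0.003, 0.06, 0.998, -0.001]
ft_force: [1.2, 0.7, 1.1]
gripper_width: 0.0437
grasp_force: 0.0
```

```bash
python3 go.py 0.464 0.1695 0.15
```

```text
t 12.72 p [ 0.5995 -0.2345  0.1487] phi 83.1 tilt [ 0.0053 -0.0019] w 0.0437 F [1.2 0.7 1.1] dp [ 0.1831  0.3848 -0.0028]
```

Request:
{"method": "carry_out", "body": {"dp": [[0.016,0.035,0],[0.016,0.035,0],[0.016,0.035,0],[0.016,0.035,0],[0.016,0.035,0],[0.016,0.035,0],[0.016,0.035,0],[0.016,0.035,0],[0.016,0.035,0],[0.016,0.035,0]], "rotation": [[0,0,0],[0,0,0],[0,0,0],[0,0,0],[0,0,0],[0,0,0],[0,0,0],[0,0,0],[0,0,0],[0,0,0]], "claw": [-0.8,-0.8,-0.8,-0.8,-0.8,-0.8,-0.8,-0.8,-0.8,-0.8]}}

```text
time: 13.55
ee_pos: [0.4804, 0.1347, 0.1439]
eef_rot: [0.0, 0.061, 0.998, 0.0]
ft_force: [0.5, -0.2, 0.5]
gripper_width: 0.079
grasp_force: 0.0
```

Request:
{"method": "carry_out", "body": {"dp": [[0.023,0.035,0],[0,0,0],[0,0,0],[0,0,0]], "rotation": [[0,0,0],[0,0,0],[0,0,0],[0,0,0]], "claw": [-0.8,-0.8,-0.8,-0.8]}}

```text
time: 13.88
ee_pos: [0.4625, 0.1706, 0.1436]
eef_rot: [0.0, 0.06, 0.998, 0.0]
ft_force: [-0.9, 0.0, -0.2]
gripper_width: 0.0788
grasp_force: 0.0
```

```bash
python3 go.py 0.464 0.1695 0.0135; python3 -c "
from h import *
c=snap('wrist','w6.png')
f=192/np.tan(np.radians(c['vertical_fov'])/2)
for P in [(.464,.1695,.022),(.593,.264,.064)]:
  k=c['R']@np.array(P)+c['t'];print(P,np.round([k[0]/k[2]*f+c['cx'],k[1]/k[2]*f+c['cy']],1))
t=snap('top','t6.png')['color'][130:265,270:420,::-1]
a=cv2.resize(t,(450,405)); b=cv2.resize(c['color'][:,:,::-1],(350,262)); o=np.zeros((405,800,3),'uint8'); o[:,:450]=a;o[:262,450:]=b; cv2.imwrite('pics/m6.png',o)
"
```

```text
t 13.88 p [0.4625 0.1706 0.1436] phi 83.1 tilt [0.0002 0.0002] w 0.0788 F [-0.9  0.  -0.2] dp [-0.0016 -0.001   0.1301]
(0.464, 0.1695, 0.022) [252.3 188.8]
(0.593, 0.264, 0.064) [363.8 315.7]
```

View pics/m6.png

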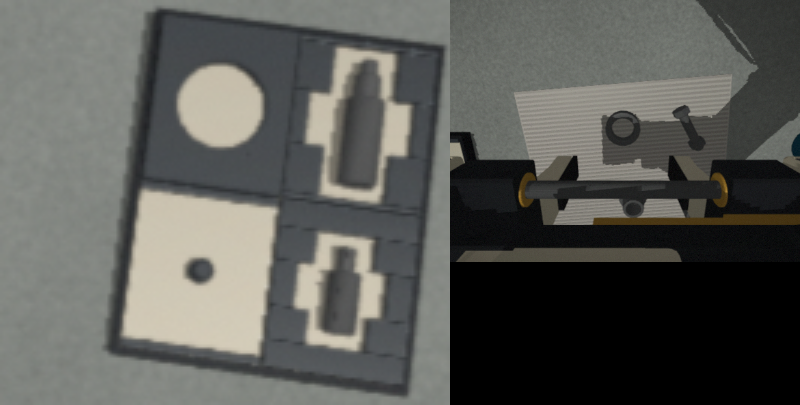

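Both drifts lie centred in their pockets; ring at about (253,186) under the gripper as predicted. Descending on the ring.

Request:
{"method": "carry_out", "body": {"dp": [[-0.001,-0.001,0.02],[0,0,0.03],[0,0,0.03],[0,0,0.03],[0,0,0.014],[0,0,0.005],[0,0,0],[0,0,0]], "rotation": [[0,0,0],[0,0,0],[0,0,0],[0,0,0],[0,0,0],[0,0,0],[0,0,0],[0,0,0]], "claw": [-0.8,-0.8,-0.8,-0.8,-0.8,-0.8,-0.8,-0.8]}}

```text
time: 14.65
ee_pos: [0.4643, 0.1688, 0.015]
eef_rot: [0.0, 0.061, 0.998, 0.0]
ft_force: [1.0, 0.0, 0.2]
gripper_width: 0.0789
grasp_force: 0.0
```

```bash
python3 go.py 0.464 0.1695 0.013
```

```text
t 14.65 p [0.4643 0.1688 0.015 ] phi 83.0 tilt [0.0004 0.    ] w 0.0789 F [1.  0.  0.2] dp [0.0004 0.0006 0.002 ]
```

Request:
{"method": "carry_out", "body": {"dp": [[0,0,0.002],[0,0,0],[0,0,0],[0,0,0],[0,0,0],[0,0,0],[0,0,0],[0,0,0]], "rotation": [[0,0,0],[0,0,0],[0,0,0],[0,0,0],[0,0,0],[0,0,0],[0,0,0],[0,0,0]], "claw": [-0.8,1,1,1,1,1,1,1]}}

```text
time: 15.32
ee_pos: [0.4637, 0.1696, 0.0128]
eef_rot: [0.0, 0.06, 0.998, 0.0]
ft_force: [-1.8, 0.7, 5.0]
gripper_width: 0.0507
grasp_force: 30.0
```

Request:
{"method": "carry_out", "body": {"dp": [[0,0,-0.02],[0,0,-0.04],[0,0,-0.04],[0,0,-0.03],[0,0,0]], "rotation": [[0,0,0],[0,0,0],[0,0,0],[0,0,0],[0,0,0]], "claw": [1,1,1,1,1]}}

```text
time: 15.73
ee_pos: [0.4664, 0.1711, 0.1486]
eef_rot: [0.004, 0.06, 0.998, 0.003]
ft_force: [0.1, 1.6, -2.4]
gripper_width: 0.0508
grasp_force: 30.0
```

```bash
python3 go.py 0.4985 -0.1285 0.14
```

```text
t 15.73 p [0.4664 0.1711 0.1486] phi 83.1 tilt [0.008  0.0053] w 0.0508 F [ 0.1  1.6 -2.4] dp [-0.0677 -0.2937  0.0073]
```

Request:
{"method": "carry_out", "body": {"dp": [[-0.007,-0.032,0],[-0.007,-0.032,0],[-0.007,-0.032,0],[-0.007,-0.032,0],[-0.007,-0.032,0],[-0.007,-0.032,0],[-0.007,-0.032,0],[-0.007,-0.032,0],[-0.007,-0.032,0],[-0.004,-0.006,0]], "rotation": [[0,0,0],[0,0,0],[0,0,0],[0,0,0],[0,0,0],[0,0,0],[0,0,0],[0,0,0],[0,0,0],[0,0,0]], "claw": [1,1,1,1,1,1,1,1,1,1]}}

```text
time: 16.57
ee_pos: [0.4935, -0.1341, 0.1417]
eef_rot: [-0.001, 0.062, 0.998, -0.0]
ft_force: [0.5, -0.1, -1.5]
gripper_width: 0.0508
grasp_force: 30.0
```

Request:
{"method": "carry_out", "body": {"dp": [[0,0,0.01],[0,0,0],[0,0,0]], "rotation": [[0,0,0],[0,0,0],[0,0,0]], "claw": [1,1,1]}}

```text
time: 16.82
ee_pos: [0.4934, -0.1301, 0.1313]
eef_rot: [-0.001, 0.061, 0.998, -0.0]
ft_force: [0.6, 0.1, -1.4]
gripper_width: 0.0512
grasp_force: 30.0
```

```bash
python3 go.py 0.4985 -0.1285 0.025
python3 - <<'E'
from h import *
c=dict(np.load('/tmp/top.npz')); R=c['R'];t=c['t'];f=192/np.tan(np.radians(float(c['vertical_fov']))/2)
g=c['color'].astype(int).max(2)
def ray(u,v,z):
    d=R.T@np.array([(u-c['cx'])/f,(v-c['cy'])/f,1]); o=-R.T@t; return o+d*(z-o[2])/d[2]
m=(g[212:229,328:346]<130); v,u=np.nonzero(m); print(m.sum(),u.mean()+328,v.mean()+212,ray(u.mean()+328,v.mean()+212,.025))
m=cv2.inRange(c['color'][140:192,320:368],(130,120,100),(255,255,255));v,u=np.nonzero(m);print('cup well',m.sum()//255 if 0 else len(u),ray(u.mean()+320,v.mean()+140,.015))
E
```

```text
t 16.82 p [ 0.4934 -0.1301  0.1313] phi 83.1 tilt [-0.0025  0.0001] w 0.0512 F [ 0.6  0.1 -1.4] dp [-0.0051  0.0023  0.1063]
62 335.93548387096774 219.61290322580646 [ 0.49946138 -0.12744445  0.025     ]
cup well 625 [ 0.60967817 -0.14256689  0.015     ]
```

Request:
{"method": "carry_out", "body": {"dp": [[-0.005,0.002,0.02],[0,0,0.03],[0,0,0.03],[0,0,0.015],[0,0,0.006],[0,0,0],[0,0,0]], "rotation": [[0,0,0],[0,0,0],[0,0,0],[0,0,0],[0,0,0],[0,0,0],[0,0,0]], "claw": [1,1,1,1,1,1,1]}}

```text
time: 17.4
ee_pos: [0.5003, -0.1286, 0.0321]
eef_rot: [0.0, 0.06, 0.998, -0.0]
ft_force: [0.8, 0.3, -1.7]
gripper_width: 0.0506
grasp_force: 30.0
```

```bash
python3 go.py 0.499 -0.128 0.0245
```

```text
t 17.4 p [ 0.5003 -0.1286  0.0321] phi 83.1 tilt [ 0.0004 -0.0002] w 0.0506 F [ 0.8  0.3 -1.7] dp [0.0013 0.0005 0.0076]
```

Request:
{"method": "carry_out", "body": {"dp": [[0.001,0,0.005],[0,0,0.002],[0,0,0],[0,0,0]], "rotation": [[0,0,0],[0,0,0],[0,0,0],[0,0,0]], "claw": [1,1,1,1]}}

```text
time: 17.73
ee_pos: [0.4989, -0.1292, 0.0249]
eef_rot: [0.0, 0.061, 0.998, 0.0]
ft_force: [0.1, 0.6, -2.0]
gripper_width: 0.0507
grasp_force: 30.0
```

Request:
{"method": "carry_out", "body": {"dp": [[0,0,0],[0,0,0],[0,0,0],[0,0,0],[0,0,-0.02],[0,0,-0.04],[0,0,-0.04],[0,0,-0.03]], "rotation": [[0,0,0],[0,0,0],[0,0,0],[0,0,0],[0,0,0],[0,0,0],[0,0,0],[0,0,0]], "claw": [-0.7,-0.7,-0.7,-0.7,-0.7,-0.7,-0.7,-0.7]}}

```text
time: 18.4
ee_pos: [0.4993, -0.1294, 0.1576]
eef_rot: [0.001, 0.06, 0.998, -0.0]
ft_force: [0.9, -0.4, -1.1]
gripper_width: 0.0744
grasp_force: 0.0
```

```bash
python3 go.py 0.593 0.264 0.19
```

```text
t 18.4 p [ 0.4993 -0.1294  0.1576] phi 83.1 tilt [ 0.002  -0.0004] w 0.0744 F [ 0.9 -0.4 -1.1] dp [-0.0457  0.4018 -0.0324]
```

Request:
{"method": "carry_out", "body": {"dp": [[-0.004,0.04,-0.005],[-0.004,0.04,-0.005],[-0.004,0.04,-0.005],[-0.004,0.04,-0.005],[-0.004,0.04,-0.005],[-0.004,0.04,-0.005],[-0.004,0.04,-0.002],[-0.004,0.04,0],[-0.004,0.04,0],[-0.004,0.04,0]], "rotation": [[0,0,0],[0,0,0],[0,0,0],[0,0,0],[0,0,0],[0,0,0],[0,0,0],[0,0,0],[0,0,0],[0,0,0]], "claw": [-0.6,-0.6,-0.6,-0.6,-0.6,-0.6,-0.6,-0.6,-0.6,-0.6]}}

```text
time: 19.23
ee_pos: [0.5868, 0.2651, 0.1867]
eef_rot: [0.0, 0.06, 0.998, 0.0]
ft_force: [1.1, -0.9, 0.8]
gripper_width: 0.0701
grasp_force: 0.0
```

Request:
{"method": "carry_out", "body": {"dp": [[-0.005,0,0],[0,0,0],[0,0,0],[0,0,0]], "rotation": [[0,0,0],[0,0,0],[0,0,0],[0,0,0]], "claw": [-0.6,-0.6,-0.6,-0.6]}}

```text
time: 19.57
ee_pos: [0.5914, 0.2616, 0.1863]
eef_rot: [-0.0, 0.061, 0.998, -0.0]
ft_force: [0.6, 0.2, -0.0]
gripper_width: 0.0702
grasp_force: 0.0
```

```bash
python3 go.py 0.592 0.263 0.04; python3 -c "
from h import *
c=snap('wrist','w7.png')
f=192/np.tan(np.radians(c['vertical_fov'])/2)
for P in [(.592,.263,.0645),(.592,.263,.0045),(.592,.173,.0385)]:
  k=c['R']@np.array(P)+c['t'];print(P,np.round([k[0]/k[2]*f+c['cx'],k[1]/k[2]*f+c['cy']],1),.019*f/k[2])
t=snap('top','t7.png')['color'][130:265,270:420,::-1]
a=cv2.resize(t,(360,324)); b=cv2.resize(c['color'][:,:,::-1],(440,330)); o=np.zeros((330,800,3),'uint8'); o[:324,:360]=a;o[:,360:]=b; cv2.imwrite('pics/m7.png',o)
"
```

```text
t 19.57 p [0.5914 0.2616 0.1863] phi 83.0 tilt [-0.0005 -0.0003] w 0.0702 F [ 0.6  0.2 -0. ] dp [-0.0005  0.0015  0.1463]
(0.592, 0.263, 0.0645) [254.9 187.8] 19.023714109130886
(0.592, 0.263, 0.0045) [254.6 174.1] 15.888544462115982
(0.592, 0.173, 0.0385) [173.2 190.8] 17.344780160596624
```

View pics/m7.png

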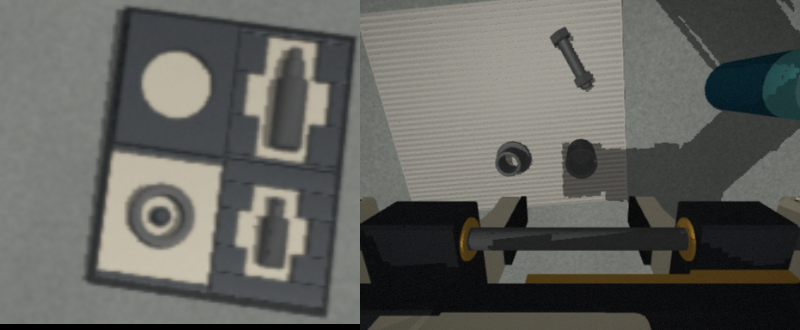

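Ring is over its post; the cup sits under the gripper at about (257,186), within 2 px. Descending on the cup.

Request:
{"method": "carry_out", "body": {"dp": [[0,0.003,0.02],[0,0,0.04],[0,0,0.04],[0,0,0.03],[0,0,0.014],[0,0,0],[0,0,0]], "rotation": [[0,0,0],[0,0,0],[0,0,0],[0,0,0],[0,0,0],[0,0,0],[0,0,0]], "claw": [-0.6,-0.6,-0.6,-0.6,-0.6,-0.6,-0.6]}}

```text
time: 20.25
ee_pos: [0.5921, 0.2645, 0.0425]
eef_rot: [-0.0, 0.061, 0.998, -0.0]
ft_force: [-0.1, 0.3, 0.7]
gripper_width: 0.0701
grasp_force: 0.0
```

Request:
{"method": "carry_out", "body": {"dp": [[0,0,0],[0,0,0],[0,0,0],[0,0,0],[0,0,0],[0,0,0],[0,0,0]], "rotation": [[0,0,0],[0,0,0],[0,0,0],[0,0,0],[0,0,0],[0,0,0],[0,0,0]], "claw": [1,1,1,1,1,1,1]}}

```text
time: 20.83
ee_pos: [0.5923, 0.2656, 0.043]
eef_rot: [0.0, 0.06, 0.998, 0.0]
ft_force: [-2.1, -0.7, 3.9]
gripper_width: 0.0364
grasp_force: 30.0
```

Request:
{"method": "carry_out", "body": {"dp": [[0,0,-0.02],[0,0,-0.04],[0,0,-0.04],[0,-0.01,-0.02],[-0.006,-0.036,0],[-0.006,-0.036,0],[-0.006,-0.036,0],[-0.006,-0.036,0],[-0.006,-0.036,0],[-0.006,-0.036,0]], "rotation": [[0,0,0],[0,0,0],[0,0,0],[0,0,0],[0,0,0],[0,0,0],[0,0,0],[0,0,0],[0,0,0],[0,0,0]], "claw": [1,1,1,1,1,1,1,1,1,1]}}

```text
time: 21.67
ee_pos: [0.5995, 0.0351, 0.1618]
eef_rot: [-0.001, 0.06, 0.998, -0.0]
ft_force: [0.9, -0.8, -2.8]
gripper_width: 0.0367
grasp_force: 30.0
```

Request:
{"method": "carry_out", "body": {"dp": [[-0.006,-0.036,0],[-0.006,-0.036,0],[-0.006,-0.036,0],[-0.006,-0.036,0],[-0.007,-0.033,0],[0,0,0],[0,0,0],[0,0,0]], "rotation": [[0,0,0],[0,0,0],[0,0,0],[0,0,0],[0,0,0],[0,0,0],[0,0,0],[0,0,0]], "claw": [1,1,1,1,1,1,1,1]}}

```text
time: 22.33
ee_pos: [0.6092, -0.1428, 0.1616]
eef_rot: [-0.001, 0.061, 0.998, 0.0]
ft_force: [0.2, 0.0, -3.4]
gripper_width: 0.0363
grasp_force: 30.0
```

```bash
python3 go.py 0.6095 -0.1425 0.0545
```

```text
t 22.33 p [ 0.6092 -0.1428  0.1616] phi 83.0 tilt [-0.0015  0.0005] w 0.0363 F [ 0.2  0.  -3.4] dp [-0.0004  0.0003  0.1071]
```

Request:
{"method": "carry_out", "body": {"dp": [[0,0,0.02],[0,0,0.03],[0,0,0.03],[0,0,0.015],[0,0,0.007],[0,0,0],[0,0,0]], "rotation": [[0,0,0],[0,0,0],[0,0,0],[0,0,0],[0,0,0],[0,0,0],[0,0,0]], "claw": [1,1,1,1,1,1,1]}}

```text
time: 22.92
ee_pos: [0.6105, -0.1419, 0.061]
eef_rot: [0.0, 0.06, 0.998, -0.0]
ft_force: [0.7, -0.5, -2.9]
gripper_width: 0.0365
grasp_force: 30.0
```

```bash
python3 go.py 0.6095 -0.1425 0.0545; python3 -c "
from h import *
c=snap('scene','s8.png')"
```

```text
t 22.92 p [ 0.6105 -0.1419  0.061 ] phi 83.1 tilt [ 0.0004 -0.0003] w 0.0365 F [ 0.7 -0.5 -2.9] dp [ 0.0009 -0.0007  0.0065]
```

View pics/s8.png

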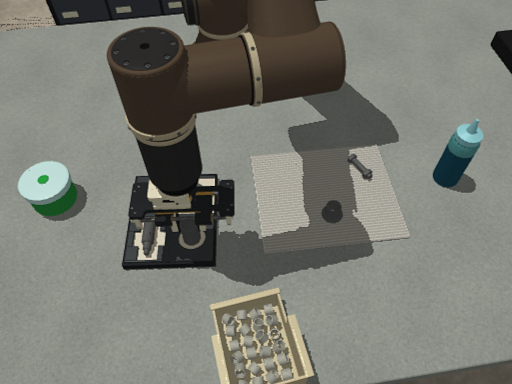

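The scene view shows the cup over its well (190,230), bush and bolt undisturbed on the mat. Lower the rest, checking force.

Request:
{"method": "carry_out", "body": {"dp": [[0.001,0,0.004],[0,0,0.002],[0,0,0],[0,0,0]], "rotation": [[0,0,0],[0,0,0],[0,0,0],[0,0,0]], "claw": [1,1,1,1]}}

```text
time: 23.3
ee_pos: [0.609, -0.1426, 0.0549]
eef_rot: [0.0, 0.061, 0.998, 0.0]
ft_force: [0.2, -0.2, -3.3]
gripper_width: 0.0362
grasp_force: 30.0
```

Request:
{"method": "carry_out", "body": {"dp": [[0,0,0.001],[0,0,0],[0,0,0],[0,0,0],[0,0,0],[0,0,0],[0,0,-0.02],[0,0,-0.04],[0,0,-0.04],[0,0,-0.04]], "rotation": [[0,0,0],[0,0,0],[0,0,0],[0,0,0],[0,0,0],[0,0,0],[0,0,0],[0,0,0],[0,0,0],[0,0,0]], "claw": [1,1,-0.6,-0.6,-0.6,-0.6,-0.6,-0.6,-0.6,-0.6]}}

```text
time: 24.13
ee_pos: [0.6084, -0.1427, 0.1949]
eef_rot: [-0.0, 0.06, 0.998, -0.0]
ft_force: [1.1, 1.1, -0.1]
gripper_width: 0.0699
grasp_force: 0.0
```

Request:
{"method": "carry_out", "body": {"dp": [[0,0.04,0],[0,0.04,0],[0,0.04,0],[0,0.04,0],[0,0.04,0],[0,0,0]], "rotation": [[0,0,0],[0,0,0],[0,0,0],[0,0,0],[0,0,0],[0,0,0]], "claw": [-0.6,-0.6,-0.6,-0.6,-0.6,-0.6]}}

```text
time: 24.63
ee_pos: [0.634, 0.0618, 0.1934]
eef_rot: [0.001, 0.058, 0.998, 0.001]
ft_force: [-0.1, -1.2, 0.5]
gripper_width: 0.0702
grasp_force: 0.0
```

```bash
python3 go.py 0.6095 -0.1425; python3 -c "
from h import *
c=snap('top','t9.png'); W=cloud(c)
m=(W[:,:,2]>.055)&(W[:,:,2]<.1)&(abs(W[:,:,0]-.6)<.05)&(abs(W[:,:,1]+.14)<.05)
p=W[m]; print(len(p),np.median(p,0),cv2.minEnclosingCircle(p[:,:2].astype('float32')))
t=c['color'][130:265,270:420,::-1]; cv2.imwrite('pics/m9.png',cv2.resize(t,(600,540),interpolation=2))"
```

```text
t 24.63 p [0.634  0.0618 0.1934] phi 83.3 tilt [0.0013 0.0009] w 0.0702 F [-0.1 -1.2  0.5] dp [ 5.000e-04 -2.058e-01 -2.000e-04]
230 [ 0.61020069 -0.14174802  0.0734771 ] ((0.6106845140457153, -0.14157675206661224), 0.019126752391457558)
```

View pics/m9.png

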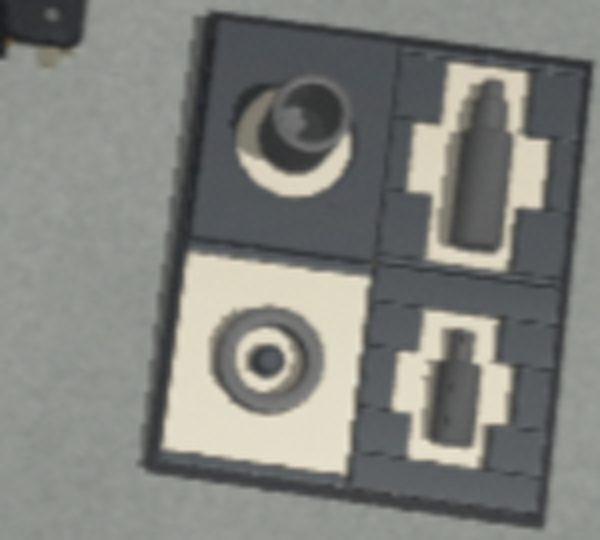

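All four tools are centred and fully down: cup (290,130, rim about 74 mm high), ring (267,360), long drift (478,170) and short drift (455,390). Handing in.

```bash
python3 -c "
from plant import job_done
print(job_done())"
```

```text
the job is handed in; nothing more can be done
None
```

I put all four press tools in their own nests, left the flanged bush and pivot bolt where they were on the mat, and handed the job in at about 25 s; the hand-in call returned no verdict, but the last overhead picture showed every tool centred and down.

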